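Balance a loaded centrifuge rotor

ROBOT

A 7-joint arm with a two-finger parallel gripper is mounted at the origin on a cart in front of the work surface, level with it; the furniture and walls round the work are solid. World frame = base frame: x ahead of the robot, y to its left, z up, the work surface at z = 0. Lengths are in m, angles in rad, forces in N, time in s.
With the tool pointing down it reaches from about 0.4 to 0.9 m from the base axis. Payload 5.5 kg.
Tool frame: the origin (TCP) lies on the centre line of the jaws, within the pads' length; the fingertips stand 25 mm ahead of it and the grasp point (between the pads) lies 6 mm ahead of it; z points along the fingers, y is the line along which they close (so a half turn about z gives the same grasp; the last joint's range is limited). The gripper opens to 85 mm and grips with 20 to 120 N. Pads are 22 mm wide; open, the fingers measure 114 mm over their backs; the gripper's body (76 mm by 85 mm) begins 54 mm behind the grasp point. The pads swing forward as they close: fully open they stand 13 mm farther back than shut.
Start: joints at [1.401, 0.501, -0.427, 1.55, 0.221, 1.138, -0.21], TCP at [0.273, -0.59, 0.256] pointing down, gripper open.
Joint ranges: [-2.88, 2.88], [-0.31, 2.03], [-1.54, 1.56], [0.2, 2.42], [-1.41, 4.55], [0.19, 2.02], [-2.57, 2.57]. Speed limits (rad/s): [2.57, 2.57, 3.14, 3.14, 3.14, 3.14, 3.14].

INTERFACE

Orientations are given as a unit quaternion [w, x, y, z].
In Python, from workcell import manip, cams gives the robot as it stands.
- The arm moves only by the tool move_arm, never from a script. Its argument "rows" is one flat list of numbers, 5 for each row, row after row: the shift along the tool's x, y, z in mm, then the turn about the tool's z in degrees, then the finger opening in mm, from 0 to 85.4. In form: [dx, dy, dz, roll, grip, dx, dy, dz, roll, grip, ...]. A call has 1 to 10 rows; each row shifts and turns the commanded pose from where the row before left it, along the tool's axes as they then stand; what a row does not reach is not made up. A row lasts 1/12 s, in which the tool goes at most 41.7 mm and 7.16 degrees, less where a joint would pass 70% of its speed; a pose out of reach is approached as far as the arm can. A call with a gripper value outside its range is refused whole. The fingers move at their own pace and stop on an object; "force" is the grip in N (left out, the last holds). Time passes only in rows, so rows that do not move let the fingers close. It gives the time, the measured TCP pose, the force, the opening and the grip force at its end, in the units of the state.
- manip.sense(): the state, without advancing time (a new reading comes with each control period).
- cams.grab_frame(name): name is "side" or "top"; returns the picture (400x640x3 uint8, red, green, blue); there is no depth.
- cams.calibration(name): a dict with "intrinsics" (3x3 intrinsics, pixels), "dist" ([k1, k2, p1, p2, k3] as OpenCV has them; the pictures are not rectified), "origin" and "rotation" of the camera in the world. Camera axes: x right, y up, looking along -z (the intrinsics and any distortion apply to the point x, -y, -z); pixel columns grow to the right and rows downward; lengths in m; the calibration is good to about 2 mm. A picture is of the moment at which its call begins. calibration takes no time and is no camera call.
- manip.sign_off(): hands the job in; it is judged then, once.
The state is a dict: "t": time; "qpos": joint angles; "qvel": joint speeds; "joint_efforts": joint torques, N m; "position": TCP position; "tcp_rot": TCP orientation; "ft_force": force on the tool from outside, world axes, zero at the start; "torque": the same for the moment, N m; "width": finger opening in m; "grip_force": force on a finger pad.
Only numpy, scipy, OpenCV 4.12 (cv2) and the standard library are available. Lean on these libraries where they do the work, as an engineer would, in place of code of your own. Each camera call takes 0.05 s, during which the arm holds its last target. There are 200 camera calls.

TASK

The six-place centrifuge rotor has been loaded out of balance: rearrange its tubes so that each tube stands directly opposite its twin of the same shape, using a free place in the tube rack to park a tube on the way. Keep the tubes upright, lower each one into its shield or rack place before letting go rather than dropping it, and leave the small bottle and the timer where they are. At the end all six tubes are released and stand fully down in the rotor.

Things in the scene. Friction and masses are not known exactly. Their poses are not given: they have to be found in the camera images.
- rotor: fixed six-place metal centrifuge rotor on a stand. Origin: on its axis at bench level, z up. Upright shields 68 mm from the axis at 0, 60 .. 300 deg from its x axis; bore 18.8 mm, mouth flared to 26 mm at z = 71 mm, floor (tube tip fully down) z = 20 mm. Hub 75 mm high. At the start every shield holds a tube, none opposite its twin. Most finger room: close along the line through the axis
- tube_rack: fixed empty blue two-deck tube rack, 76 x 156 x 66 mm high. Origin: centre of its underside; x along its short side, y along its long side. 18 square openings 20 mm wide at x = -24, 0, 24 mm and y = -60, -36, -12, 12, 36, 60 mm; a tube's tip rests 2 mm above the bench. Any opening serves as the spare place (the tubes cannot stand by themselves)
- tube_tall_1: loose tube, tallest kind, 119 mm from tip to top; blue screw cap 21 mm across, from 106 to 119 mm above the tip. One of two twins. Clear body 16.6 mm across, tip tapers over the lowest 20 mm to 6 mm; 20 g. Origin: the tip, on the axis; z towards the cap. May lean 3 degrees in its shield. Grip the cap from above
- tube_tall_2: loose tube, tallest kind, 119 mm from tip to top; blue screw cap 21 mm across, from 106 to 119 mm above the tip. One of two twins. Clear body 16.6 mm across, tip tapers over the lowest 20 mm to 6 mm; 20 g. Origin: the tip, on the axis; z towards the cap. May lean 3 degrees in its shield. Grip the cap from above
- tube_wide_1: loose tube, middle kind, 104 mm from tip to top; wide blue knurled cap 32 mm across, from 86 to 104 mm above the tip, neck below flares from 16.6 mm at 74 mm to 27 mm. One of two twins. Clear body 16.6 mm across, tip tapers over the lowest 20 mm to 6 mm; 28 g. Origin: the tip, on the axis; z towards the cap. May lean 3 degrees in its shield. Grip the cap from above
- tube_wide_2: loose tube, middle kind, 104 mm from tip to top; wide blue knurled cap 32 mm across, from 86 to 104 mm above the tip, neck below flares from 16.6 mm at 74 mm to 27 mm. One of two twins. Clear body 16.6 mm across, tip tapers over the lowest 20 mm to 6 mm; 28 g. Origin: the tip, on the axis; z towards the cap. May lean 3 degrees in its shield. Grip the cap from above
- tube_slim_1: loose tube, shortest kind, 92 mm from tip to top; slim blue cap 12 mm across (14 mm at its foot), from 67 to 92 mm above the tip, on a clear shoulder. One of two twins. Clear body 16.6 mm across, tip tapers over the lowest 20 mm to 6 mm; 18 g. Origin: the tip, on the axis; z towards the cap. May lean 3 degrees in its shield. Grip the cap from above
- tube_slim_2: loose tube, shortest kind, 92 mm from tip to top; slim blue cap 12 mm across (14 mm at its foot), from 67 to 92 mm above the tip, on a clear shoulder. One of two twins. Clear body 16.6 mm across, tip tapers over the lowest 20 mm to 6 mm; 18 g. Origin: the tip, on the axis; z towards the cap. May lean 3 degrees in its shield. Grip the cap from above
- bottle_small: bystander: small clear bottle with screw cap, 43 mm across and 86 mm high, loose; origin: centre of its underside
- timer: bystander: flat white bench timer, 64 x 66 mm and 19 mm high, loose; origin: centre of its underside
Mind the look-alikes: they are no part of the job. Leave any pink or red look-alike of the tube_wide_1 alone.

How it is judged:
At the end, for the whole second after the job is handed in: All six tubes rest in the rotor's shields: tip 14 to 26 mm above the bench, 60 to 76 mm from the rotor's axis, leaning less than 0.15 rad, at rest; and the tips of the two tubes of each shape are more than 126 mm apart (opposite shields are 136 mm apart, the next farthest 118 mm) (z of tube_tall_1 in the frame of rotor between 0.014 and 0.026 m and horizontal distance between tube_tall_1 and rotor between 0.06 and 0.076 m and angle between each of tube_tall_1, tube_tall_2, tube_wide_1, tube_wide_2, tube_slim_1, tube_slim_2's own z axis and vertical below 0.15 rad and linear speed of each of tube_tall_1, tube_tall_2, tube_wide_1, tube_wide_2, tube_slim_1, tube_slim_2 below 0.03 m/s and z of tube_tall_2 in the frame of rotor between 0.014 and 0.026 m and horizontal distance between tube_tall_2 and rotor between 0.06 and 0.076 m and z of tube_wide_1 in the frame of rotor between 0.014 and 0.026 m and horizontal distance between tube_wide_1 and rotor between 0.06 and 0.076 m and z of tube_wide_2 in the frame of rotor between 0.014 and 0.026 m and horizontal distance between tube_wide_2 and rotor between 0.06 and 0.076 m and z of tube_slim_1 in the frame of rotor between 0.014 and 0.026 m and horizontal distance between tube_slim_1 and rotor between 0.06 and 0.076 m and z of tube_slim_2 in the frame of rotor between 0.014 and 0.026 m and horizontal distance between tube_slim_2 and rotor between 0.06 and 0.076 m and horizontal distance between tube_tall_1 and tube_tall_2 above 0.126 m and horizontal distance between tube_wide_1 and tube_wide_2 above 0.126 m and horizontal distance between tube_slim_1 and tube_slim_2 above 0.126 m); the robot touches nothing.
It fails at once if a tube is laid down or tipped over (more than about 45 degrees) (angle between any of tube_tall_1, tube_tall_2, tube_wide_1, tube_wide_2, tube_slim_1, tube_slim_2's own z axis and vertical above 0.8 rad).
It fails at once if a tube is let go and falls while its tip is still well above the mouths of shields and rack ((contact force between tube_tall_1 and anything else below 0.001 N and height (world z) of tube_tall_1 above 0.09 m and linear speed of tube_tall_1 above 0.3 m/s) or (contact force between tube_tall_2 and anything else below 0.001 N and height (world z) of tube_tall_2 above 0.09 m and linear speed of tube_tall_2 above 0.3 m/s) or (contact force between tube_wide_1 and anything else below 0.001 N and height (world z) of tube_wide_1 above 0.09 m and linear speed of tube_wide_1 above 0.3 m/s) or (contact force between tube_wide_2 and anything else below 0.001 N and height (world z) of tube_wide_2 above 0.09 m and linear speed of tube_wide_2 above 0.3 m/s) or (contact force between tube_slim_1 and anything else below 0.001 N and height (world z) of tube_slim_1 above 0.09 m and linear speed of tube_slim_1 above 0.3 m/s) or (contact force between tube_slim_2 and anything else below 0.001 N and height (world z) of tube_slim_2 above 0.09 m and linear speed of tube_slim_2 above 0.3 m/s)).
It fails at once if the small bottle or the timer is moved more than 20 mm or the bottle is tipped (distance of any of bottle_small, timer from where it was at the start of the episode above 0.02 m or angle between bottle_small's own z axis and vertical above 0.3 rad).
It also fails if it takes over 106 s, if anything falls off the work surface, if the arm or the gripper's body presses on something with over 40 N, if the wrist force passes 120 N, or if a joint passes its speed limit or range.

## Working session

There is one attempt and no reset: what is moved stays moved. The work goes in short steps, Python scripts to look and compute and a tool call to move; the robot and the scene stay as the last step left them, time stands still between calls to the robot, and variables do not carry over. Pictures are saved under pics/ and viewed, at most 14 in all, crops included, and the job is handed in when it is done.

Besides the shell and the picture viewer there is one more tool, called as name(argument=value, ...), one argument or row to a line, values as JSON. move_arm: Moves the arm, as the interface text tells. Its arguments: {"type":"object","properties":{"rows":{"type":"array","items":{"type":"number"}},"force":{"type":"number"}},"required":["rows"]}

```bash
mkdir -p pics; ls; python3 - <<'E'
from workcell import manip,cams
import cv2,numpy as np
for n in("side","top"):
    cv2.imwrite(f"pics/{n}0.png",cams.grab_frame(n)[:,:,::-1]); c=cams.calibration(n); print(n,c)
print(manip.sense())
E
```

```text
pics
side {'intrinsics': array([[412.55983683,   0.        , 320.86112373],
       [  0.        , 412.55983683, 191.68006021],
       [  0.        ,   0.        ,   1.        ]]), 'dist': array([0.02837876, 0.        , 0.        , 0.        , 0.        ]), 'origin': array([0.11185758, 0.62219187, 0.7766755 ]), 'rotation': array([-0.29279776, -0.12137884,  0.38632727,  0.8661916 ])}
top {'intrinsics': array([[439.51062839,   0.        , 326.29200403],
       [  0.        , 439.51062839, 200.08934202],
       [  0.        ,   0.        ,   1.        ]]), 'dist': array([0.01182867, 0.        , 0.        , 0.        , 0.        ]), 'origin': array([ 0.38517224, -0.00433934,  0.94189204]), 'rotation': array([ 0.70613642,  0.07517992, -0.07167735, -0.70041538])}
{'t': 0.1, 'qpos': array([ 1.40121129,  0.50178203, -0.42677631,  1.55138348,  0.22079399,
        1.13829774, -0.2103126 ]), 'qvel': array([-3.54993335e-04, -1.02329875e-03, -8.80025182e-04, -2.70272321e-03,
        1.03128892e-03,  4.29453054e-04, -1.15433362e-05]), 'joint_efforts': array([-1.13252940e-02, -5.70798755e+01, -5.83930761e+00, -2.81742954e+01,
        1.03546941e-02,  5.52070866e-03, -3.94810627e-05]), 'position': array([ 0.27230624, -0.58954645,  0.25532692]), 'tcp_rot': array([-8.94559571e-04,  9.76676511e-01,  2.14714144e-01, -1.68295139e-04]), 'ft_force': array([-0.53477108,  0.44532036, -0.44261394]), 'torque': array([-0.02719268,  0.0006209 , -0.02288   ]), 'grip_force': 0.0, 'width': 0.08553437903265156}
```

View pics/side0.png

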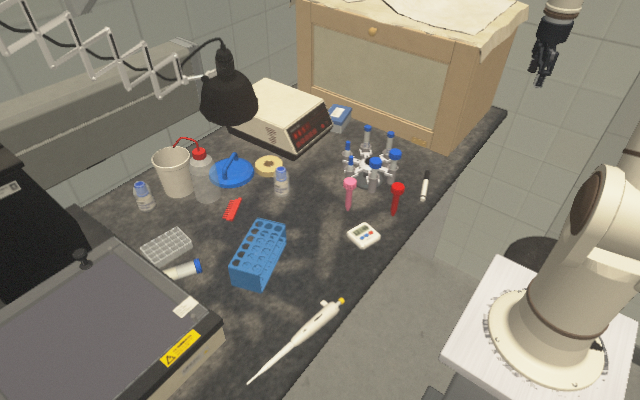

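View pics/top0.png

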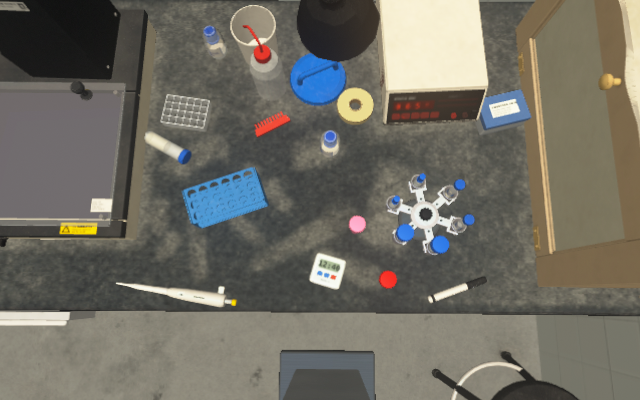

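Top view: the rotor hub is at about (427,214). Slim caps are at (393,202) and (419,180), tall at (459,185) and (468,219), and wide at (404,233) and (440,244). The pink (357,224) and red (388,280) look-alikes stand outside the rotor, so I'll leave them alone. The rack is at (224,198), the bottle at (330,142) and the timer at (327,271). Next I'll enlarge the rotor in both views and segment the blue caps.

```bash
cat > h.py <<'E'
import numpy as np,cv2
from scipy.spatial.transform import Rotation as R
from workcell import manip,cams
def cal(n):
    c=cams.calibration(n);q=c['rotation'];return c['intrinsics'],c['dist'],np.array(c['origin']),R.from_quat([q[1],q[2],q[3],q[0]]).as_matrix()
C={n:cal(n) for n in('side','top')}
def ray(n,uv):
    K,d,o,M=C[n];p=cv2.undistortPoints(np.array([[uv]],float),K,d)[0,0]
    v=M@np.array([p[0],-p[1],-1]);return o,v/np.linalg.norm(v)
def plane(n,uv,z):
    o,v=ray(n,uv);return o+v*(z-o[2])/v[2]
def tri(a,b):
    o1,v1=ray('side',a);o2,v2=ray('top',b)
    s=np.linalg.lstsq(np.c_[v1,-v2],o2-o1,rcond=None)[0]
    p,q=o1+s[0]*v1,o2+s[1]*v2;return (p+q)/2,np.linalg.norm(p-q)
def proj(n,P):
    K,d,o,M=C[n];c=M.T@(np.array(P,float)-o);c=c*[1,-1,-1]
    return cv2.projectPoints(c[None,None],np.zeros(3),np.zeros(3),K,d)[0].ravel()
def blue(im,lo=(105,150,60),hi=(125,255,255)):
    return cv2.inRange(cv2.cvtColor(im,cv2.COLOR_RGB2HSV),lo,hi)
E
python3 - <<'E'
from h import *
out=[]
for n,(x0,y0,w,h) in (('side',(325,110,100,90)),('top',(370,160,120,108))):
    im=cv2.imread(f'pics/{n}0.png')[:,:,::-1]; m=blue(im)
    k,l,s,c=cv2.connectedComponentsWithStats(m)
    for i in range(1,k):
        x,y,ww,hh,a=s[i]
        if a>8 and x0<=c[i][0]<x0+w and y0<=c[i][1]<y0+h: print(n,c[i].round(1),s[i])
    out.append(cv2.resize(im[y0:y0+h,x0:x0+w,::-1],(400,360),interpolation=cv2.INTER_CUBIC))
cv2.imwrite('pics/crop1.png',np.hstack(out))
E
```

```text
side [367.1 126.6] [365 125   5   4  15]
side [390.6 132.9] [388 132   6   3  13]
side [347.5 143.4] [346 141   4   7  14]
side [394.9 153.7] [390 149  11  11  98]
side [350.7 160. ] [349 156   4   9  23]
side [375.1 162.1] [370 157  11  12 110]
top [420.8 177.5] [417 174   9   8  49]
top [459.2 184.4] [454 180  11  10  88]
top [395.3 199.6] [392 196   8   8  45]
top [468.6 219.3] [463 214  12  11  92]
top [404.8 232.3] [396 224  18  17 235]
top [439.6 244.3] [431 236  18  18 256]
```

View pics/crop1.png

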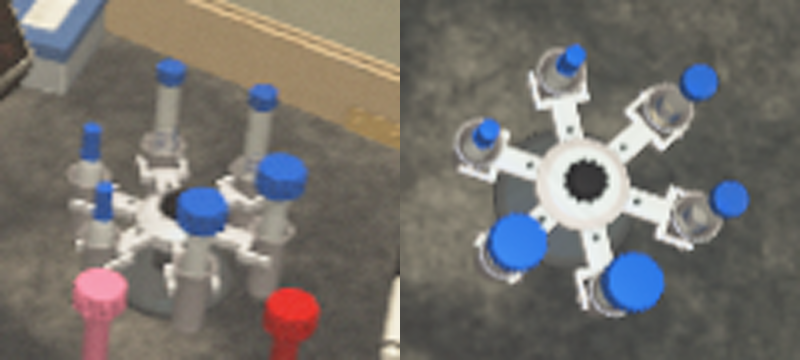

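Crop: left is the side view, right is the top view. The six blue-capped tubes sit in the rotor in order slim, slim, tall, tall, wide, wide. The pink and red look-alikes stand on the bench in front. Hub hole is at top pixel (425.5,214). Now I'll triangulate and fit the hexagon.

```bash
python3 - <<'E'
from h import *
from scipy.optimize import least_squares
def caps(n,lo):
    im=cv2.imread(f'pics/{n}0.png')[:,:,::-1]; return cv2.connectedComponentsWithStats(blue(im,lo,(128,255,255)))
def near(cc,p):
    k,l,s,c=cc; i=1+np.argmin(np.linalg.norm(c[1:]-p,axis=1)); return c[i],s[i]
cs,ct=caps('side',(100,100,40)),caps('top',(100,100,40))
seed=[('S1',(350,160),(395,200),.112-.0125),('S0',(347,143),(421,177),.112-.0125),('T1',(367,127),(459,184),.139-.006),('T0',(390,133),(468,219),.139-.006),('W1',(395,154),(440,244),.124-.005),('W0',(375,162),(405,232),.124-.005)]
P=[]
for nm,a,b,z in seed:
    ca,sa=near(cs,a);cb,sb=near(ct,b); p,e=tri(ca,cb); q=plane('top',cb,z)
    print(nm,ca.round(1),sa[2:],cb.round(1),sb[2:],'tri',(p*1e3).round(1),'err',round(e*1e3,1),'plane',(q*1e3).round(1)); P.append(q[:2])
P=np.array(P)
h=plane('top',(425.5,214),.075);print('hub',h*1e3)
ang=lambda x:x[2]-np.arange(6)*np.pi/3
f=lambda x:(P-(x[:2]+.068*np.c_[np.cos(ang(x)),np.sin(ang(x))])).ravel()
d=P-P.mean(0);print('polar from hub',[(round(np.hypot(*(p-h[:2]))*1e3,1),round(np.degrees(np.arctan2(*(p-h[:2])[::-1])),1)) for p in P])
s=least_squares(f,[*h[:2],np.arctan2(*(P[0]-h[:2])[::-1])]);print('rotor',s.x[:2]*1e3,np.degrees(s.x[2]),(f(s.x)*1e3).reshape(-1,2).round(1).tolist())
# rack
for n,lo in(('top',(95,90,60)),('side',(95,90,60))):
    im=cv2.imread(f'pics/{n}0.png')[:,:,::-1]
    m=cv2.morphologyEx(blue(im,lo,(118,255,255)),cv2.MORPH_CLOSE,np.ones((5,5)))
    k=cv2.findContours(m,0,2)[0]; 
    for c in sorted(k,key=cv2.contourArea)[-3:]:
        r=cv2.minAreaRect(c);print(n,r); 
        if n=='top': print([ (plane('top',q,.066)*1e3).round().tolist() for q in cv2.boxPoints(r)])
a=cv2.imread('pics/top0.png')[160:235,170:280];b=cv2.imread('pics/side0.png')[210:295,220:295]
cv2.imwrite('pics/rack.png',np.hstack([cv2.resize(a,(440,300),interpolation=2),cv2.resize(b,(300,300),interpolation=2)]))
E
```

```text
S1 [350.5 160. ] [ 4  9 36] [395.5 199.7] [ 8  9 53] tri [ 566.7 -135.    95.2] err 2.3 plane [ 564.7 -134.8   99.5]
S0 [347.4 145.1] [ 5  9 38] [420.9 177.6] [ 9 10 61] tri [ 612.  -186.6   94.7] err 2.1 plane [ 609.8 -186.    99.5]
T1 [367.2 127.4] [ 7  6 35] [459.3 184.2] [ 12  11 105] tri [ 590.7 -251.5  128.9] err 2.4 plane [ 588.5 -250.8  133. ]
T0 [390.5 133.9] [ 6  7 37] [468.3 219.3] [ 12  12 109] tri [ 523.3 -265.2  127.9] err 2.1 plane [ 521.5 -264.   133. ]
W1 [395.  153.6] [ 13  12 124] [439.5 244.2] [ 20  19 275] tri [ 477.7 -213.6  111.6] err 1.6 plane [ 476.2 -212.   119. ]
W0 [374.9 162.4] [ 13  12 131] [404.7 232.2] [ 18  17 250] tri [ 500.3 -148.6  110.9] err 2.2 plane [ 498.2 -147.6  119. ]
hub [ 541.27266895 -197.82873517   75.        ]
polar from hub [(np.float64(67.2), np.float64(69.6)), (np.float64(69.6), np.float64(9.8)), (np.float64(70.9), np.float64(-48.3)), (np.float64(69.0), np.float64(-106.7)), (np.float64(66.6), np.float64(-167.7)), (np.float64(66.2), np.float64(130.7))]
rotor [ 543.15352302 -199.18897442] 71.24369685992923 [[-0.3, -0.0], [-0.0, -0.0], 
[... 189 characters left out ...]
 -419.0, 66.0], [750.0, -428.0, 66.0], [725.0, -328.0, 66.0]]
top ((316.948486328125, 80.7235107421875), (56.04063034057617, 49.18317794799805), 17.744672775268555)
[[798.0, 96.0, 66.0], [909.0, 66.0, 66.0], [869.0, -51.0, 66.0], [760.0, -18.0, 66.0]]
top ((224.1500244140625, 197.94998168945312), (43.00697326660156, 80.005615234375), 71.56504821777344)
[[588.0, 302.0, 66.0], [643.0, 149.0, 66.0], [558.0, 117.0, 66.0], [505.0, 268.0, 66.0]]
side ((375.0, 162.5), (11.0, 12.0), 90.0)
side ((231.65553283691406, 172.1144256591797), (33.311222076416016, 41.575653076171875), 59.534454345703125)
side ((257.0862731933594, 253.7981719970703), (42.46133041381836, 77.20641326904297), 26.003345489501953)
```

View pics/rack.png

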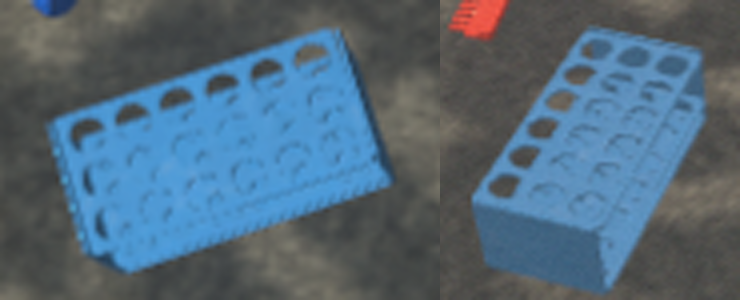

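The hexagon fits to 0.5 mm, and the triangulated heights of the cap centres agree with the text to a few mm. The rack crop shows its top deck with corners at about (182,190), (254,167), (193,226) and (266,203) in the top view, and all openings are free. Plan: park wide W0 (131°) in the rack, tall T0 −109°→131°, slim S0 11°→−109°, then W0 from the rack to 11°.

```bash
cat >> h.py <<'E'
ROT=np.array([544.,-199.6]);A0=71.24
def shield(i):
    a=np.radians(A0-60*i);return ROT+68*np.array([np.cos(a),np.sin(a)])
def pose():
    s=manip.sense();q=s['tcp_rot'];M=R.from_quat([q[1],q[2],q[3],q[0]]).as_matrix()
    return s['position']*1e3,np.degrees(np.arctan2(M[1,1],M[0,1])),s
def rows(tx,ty,tz,close,grip,n=None,cur=None):
    p,y,s=pose() if cur is None else cur
    dy=(close-y+90)%180-90
    d=np.array([tx,ty,tz])-p[:3]
    n=n or int(max(1,np.ceil(np.linalg.norm(d)/38),np.ceil(abs(dy)/7)))
    out=[];st=d/n
    for k in range(n):
        yy=np.radians(y+dy*k/n);Y=np.array([np.cos(yy),np.sin(yy)]);X=np.array([-Y[1],Y[0]])
        out.append([round(st[:2]@X,1),round(st[:2]@Y,1),round(-st[2],1),round(-dy/n,2),grip])
    print(n,'rows, dyaw',round(dy,1),str(out).replace('], [',', '));return np.array([tx,ty,tz]),y+dy,s
def st():
    p,y,s=pose();print('t',round(s['t'],2),p.round(1),'yaw',round(y,1),'w',round(s['width']*1e3,1),'grip',round(s['grip_force'],1),'F',s['ft_force'].round(1),'q',s['qpos'].round(2))
E
python3 - <<'E'
from h import *
o,v=ray('top',(330,142));print('bottle',plane('top',(330,142),.08)*1e3)
c=[plane('top',p,.066)*1e3 for p in((182,190.5),(254.5,167.5),(193.3,225.8),(265.8,202.8))]
print(np.round(c,0).tolist(),np.mean(c,0))
s=[plane('side',(220+(u-440)/4,210+v/3.53),.066)*1e3 for u,v in((585,28),(705,47),(603,235),(472,197))];print('side deck',np.round(s).tolist(),np.mean(s,0))
print(tri((220+(591-440)/4,210+126.5/3.53),(223.9,196.6)))
M=R.from_quat(manip.sense()['tcp_rot'][[1,2,3,0]]).as_matrix();print(M.round(3).tolist())
print([shield(i).round(1).tolist() for i in range(6)]);st()
x,y=shield(5);c=rows(x,y,258,A0-300,50)
rows(x,y,122,A0-300,50,cur=c)
E
```

```text
bottle [689.54939428  -5.85481322  80.        ]
[[588.0, 296.0, 66.0], [638.0, 150.0, 66.0], [515.0, 268.0, 66.0], [563.0, 124.0, 66.0]] [576.08554102 209.53320418  66.        ]
side deck [[639.0, 159.0, 66.0], [571.0, 129.0, 66.0], [514.0, 277.0, 66.0], [588.0, 298.0, 66.0]] [578.12385912 215.617067    66.        ]
(array([0.58016628, 0.2135711 , 0.05628706]), np.float64(0.005106847698190448))
[[0.908, 0.419, -0.001], [0.419, -0.908, 0.002], [0.0, -0.002, -1.0]]
[[565.9, -135.2], [610.7, -186.3], [588.8, -250.7], [522.1, -264.0], [477.3, -212.9], [499.2, -148.5]]
t 0.1 [ 272.3 -589.5  255.3] yaw -65.2 w 85.5 grip 0.0 F [-0.5  0.4 -0.4] q [ 1.4   0.5  -0.43  1.55  0.22  1.14 -0.21]
14 rows, dyaw 16.4 [[np.float64(27.9), np.float64(-21.8), np.float64(-0.2), np.float64(-1.17), 50, np.float64(28.4), np.float64(-21.2), np.float64(-0.2), np.float64(-1.17), 50, np.float64(28.8), np.float64(-20.6), np.float64(-0.2), np.float64(-1.17), 50, np.float64(29.2), np.float64(-20.0), np.float64(-0.2), np.float64(-1.17), 50, np.float64(29.6), np.float64(-19.4), np.float64(-0.2), np.float64(-1.17), 50
[... 320 characters left out ...]
at64(31.5), np.float64(-16.3), np.float64(-0.2), np.float64(-1.17), 50, np.float64(31.8), np.float64(-15.7), np.float64(-0.2), np.float64(-1.17), 50, np.float64(32.1), np.float64(-15.0), np.float64(-0.2), np.float64(-1.17), 50, np.float64(32.4), np.float64(-14.3), np.float64(-0.2), np.float64(-1.17), 50, np.float64(32.7), np.float64(-13.7), np.float64(-0.2), np.float64(-1.17), 50]]
4 rows, dyaw 0.0 [[np.float64(0.0), np.float64(0.0), np.float64(34.0), np.float64(-0.0), 50, np.float64(0.0), np.float64(0.0), np.float64(34.0), np.float64(-0.0), 50, np.float64(0.0), np.float64(0.0), np.float64(34.0), np.float64(-0.0), 50, np.float64(0.0), np.float64(0.0), np.float64(34.0), np.float64(-0.0), 50]]
```

```bash
python3 - <<'E'
from h import *
print('cabinet corner',plane('top',(537,285),0)*1e3,plane('side',(445,150),0)*1e3)
E
sed -i 's/out.append(\[round(st\[:2\]@X,1),round(st\[:2\]@Y,1),round(-st\[2\],1),round(-dy\/n,2),grip\])/out.append([float(round(v,1)) for v in (st[:2]@X,st[:2]@Y,-st[2],-dy\/n)]+[grip])/' h.py
```

```text
cabinet corner [ 405.67360194 -441.58295838    0.        ] [ 424.27486499 -468.02080462    0.        ]
```

move_arm(
  rows=[16, -34.5, 0, 0, 50, 16, -34.5, 0, 0, 50, 16, -34.5, 0, 0, 50, 16, -34.5, 0, 0, 50, 16, -34.5, 0, 0, 50],
  force=40,
)

```text
t: 0.52
position: [0.2725, -0.3978, 0.2557]
tcp_rot: [-0.001, 0.977, 0.215, -0.0]
ft_force: [0.5, -0.3, 0.7]
width: 0.0499
grip_force: 0.0
```

```bash
python3 - <<'E'
from h import *
st();x,y=shield(5);rows(x,y,250,A0-300,50)
E
```

```text
t 0.52 [ 272.5 -397.8  255.7] yaw -65.2 w 49.9 grip 0.0 F [ 0.5 -0.3  0.7] q [ 1.37  0.2  -0.51  1.96  0.12  1.01 -0.33]
9 rows, dyaw 16.5 [[34.5, -14.6, 0.6, -1.8, 50, 34.9, -13.5, 0.6, -1.8, 50, 35.3, -12.4, 0.6, -1.8, 50, 35.7, -11.2, 0.6, -1.8, 50, 36.1, -10.1, 0.6, -1.8, 50, 36.4, -8.9, 0.6, -1.8, 50, 36.6, -7.8, 0.6, -1.8, 50, 36.9, -6.6, 0.6, -1.8, 50, 37.0, -5.4, 0.6, -1.8, 50]]
```

move_arm(
  rows=[34.5, -14.6, 0.6, -1.8, 50, 34.9, -13.5, 0.6, -1.8, 50, 35.3, -12.4, 0.6, -1.8, 50, 35.7, -11.2, 0.6, -1.8, 50, 36.1, -10.1, 0.6, -1.8, 50, 36.4, -8.9, 0.6, -1.8, 50, 36.6, -7.8, 0.6, -1.8, 50, 36.9, -6.6, 0.6, -1.8, 50, 37, -5.4, 0.6, -1.8, 50, 0, 0, 30, 0, 50],
)

```text
t: 1.35
position: [0.5086, -0.1438, 0.226]
tcp_rot: [0.002, 0.935, 0.355, 0.007]
ft_force: [2.5, 1.1, -0.2]
width: 0.0503
grip_force: 0.0
```

```bash
python3 - <<'E'
from h import *
st();x,y=shield(5);print(x,y);rows(x,y,122,A0-300,50)
cv2.imwrite('pics/a.png',np.hstack([cv2.resize(cams.grab_frame(n)[y0:y0+120,x0:x0+120,::-1],(400,400),interpolation=2) for n,x0,y0 in(('side',320,80),('top',360,160))]))
E
```

```text
t 1.35 [ 508.6 -143.8  226. ] yaw -48.4 w 50.3 grip 0.0 F [ 2.5  1.1 -0.2] q [ 0.83  0.36 -0.73  1.89  0.29  0.98 -0.87]
499.17340827049384 -148.4670685964889
3 rows, dyaw -0.4 [[-3.4, -0.9, 34.7, 0.1, 50, -3.4, -0.9, 34.7, 0.1, 50, -3.4, -0.9, 34.7, 0.1, 50]]
```

View pics/a.png

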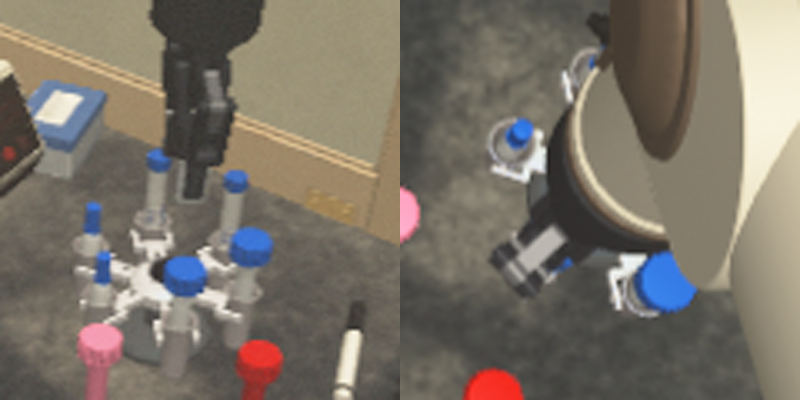

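The picture shows the gripper above W0 (side crop (185,275)), and all six tubes are still standing. The arm was still settling, so I'll wait two rows and re-read.

move_arm(
  rows=[0, 0, 20, 0, 50, 0, 0, 0, 0, 50, 0, 0, 0, 0, 50],
)

```text
t: 1.7
position: [0.4988, -0.1516, 0.2007]
tcp_rot: [-0.001, 0.937, 0.35, -0.001]
ft_force: [-0.6, -0.3, 0.5]
width: 0.0501
grip_force: 0.0
```

```bash
python3 - <<'E'
from h import *
st();x,y=shield(5);rows(x,y,122,A0-300,50)
E
```

```text
t 1.7 [ 498.8 -151.6  200.7] yaw -49.1 w 50.1 grip 0.0 F [-0.6 -0.3  0.5] q [ 0.83  0.39 -0.71  1.92  0.31  0.95 -0.89]
3 rows, dyaw 0.3 [[0.8, -0.7, 26.2, -0.1, 50, 0.8, -0.7, 26.2, -0.1, 50, 0.8, -0.7, 26.2, -0.1, 50]]
```

move_arm(
  rows=[2.5, -2, 20, 0, 50, 0, 0, 20, 0, 50, 0, 0, 20, 0, 50, 0, 0, 12, 0, 50, 0, 0, 6, 0, 50, 0, 0, 0, 0, 50, 0, 0, 0, 0, 20, 0, 0, 0, 0, 20, 0, 0, 0, 0, 20, 0, 0, 0, 0, 20],
)

```text
t: 2.53
position: [0.5014, -0.148, 0.124]
tcp_rot: [0.001, 0.937, 0.35, 0.001]
ft_force: [-0.6, 0.1, 2.9]
width: 0.0301
grip_force: 39.6
```

```bash
python3 - <<'E'
from h import *
st()
cv2.imwrite('pics/b.png',cv2.resize(cams.grab_frame('side')[80:200,320:480,::-1],(800,600),interpolation=2))
E
```

```text
t 2.53 [ 501.4 -148.   124. ] yaw -49.0 w 30.1 grip 39.6 F [-0.6  0.1  2.9] q [ 0.76  0.5  -0.65  1.97  0.42  0.8  -0.98]
```

View pics/b.png

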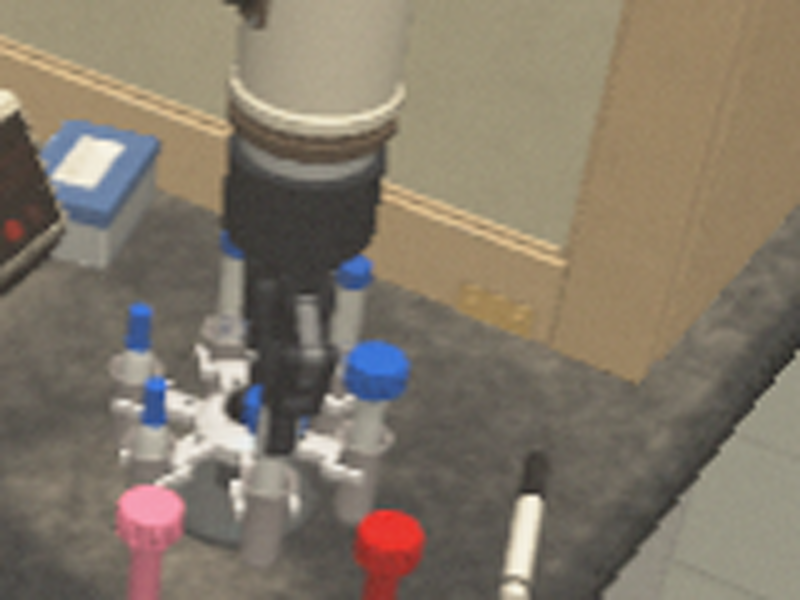

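The fingers hold W0's cap at width 30 mm and 40 N, with its shield below at crop (265,500). Lifting.

move_arm(
  rows=[0, 0, -8, 0, 20, 0, 0, -15, 0, 20, 0, 0, -20, 0, 20, 0, 0, -25, 0, 20, 0, 0, -25, 0, 20, 0, 0, -25, 0, 20, 0, 0, -17, 0, 20, 0, 0, 0, 0, 20],
)

```text
t: 3.25
position: [0.5028, -0.148, 0.2623]
tcp_rot: [0.002, 0.937, 0.35, 0.003]
ft_force: [0.6, 0.1, -0.6]
width: 0.0304
grip_force: 39.7
```

```bash
python3 - <<'E'
from h import *
st();rows(597.5,155,260,A0-300-0,20)
cv2.imwrite('pics/c.png',cv2.resize(cams.grab_frame('side')[60:200,320:480,::-1],(640,560),interpolation=2))
E
```

```text
t 3.25 [ 502.8 -148.   262.3] yaw -49.0 w 30.4 grip 39.7 F [ 0.6  0.1 -0.6] q [ 0.86  0.31 -0.75  1.86  0.25  1.06 -0.84]
9 rows, dyaw 0.2 [[30.0, -18.5, 0.3, -0.0, 20, 30.0, -18.5, 0.3, -0.0, 20, 30.0, -18.5, 0.3, -0.0, 20, 30.1, -18.5, 0.3, -0.0, 20, 30.1, -18.4, 0.3, -0.0, 20, 30.1, -18.4, 0.3, -0.0, 20, 30.1, -18.4, 0.3, -0.0, 20, 30.1, -18.4, 0.3, -0.0, 20, 30.1, -18.4, 0.3, -0.0, 20]]
```

View pics/c.png

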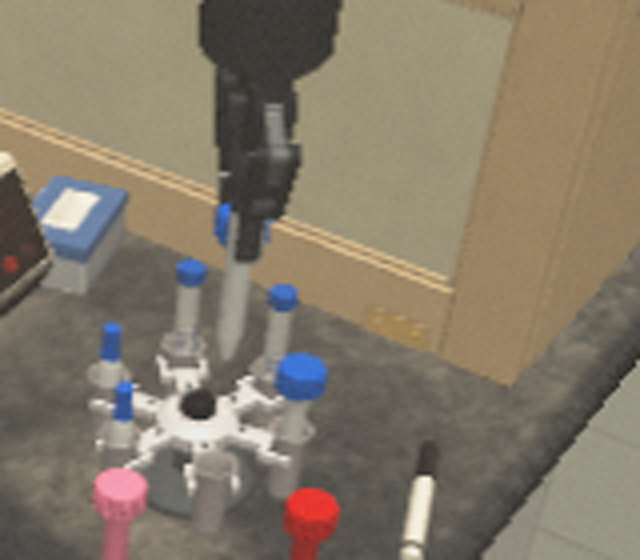

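W0 is lifted clear and nearly vertical, with its tip at crop (228,355). Carrying it to the rack.

move_arm(
  rows=[15, -9, 0, 0, 20, 30, -18.5, 0, 0, 20, 33, -20, 0, 0, 20, 33, -20, 0, 0, 20, 33, -20, 0, 0, 20, 33, -20, 0, 0, 20, 33, -20, 0, 0, 20, 30, -18.5, 0, 0, 20, 20, -13, 0, 0, 20, 10, -7, 0, 0, 20],
)

```text
t: 4.13
position: [0.5946, 0.1592, 0.2568]
tcp_rot: [-0.001, 0.936, 0.353, -0.0]
ft_force: [0.1, -0.4, -0.2]
width: 0.0299
grip_force: 39.7
```

move_arm(
  rows=[0, 0, 15, 0, 20, 0, 0, 15, 0, 20, 0, 0, 0, 0, 20, 0, 0, 0, 0, 20],
)

```text
t: 4.47
position: [0.5945, 0.1531, 0.2265]
tcp_rot: [0.0, 0.937, 0.35, -0.002]
ft_force: [0.7, -1.0, 0.0]
width: 0.0302
grip_force: 39.7
```

```bash
python3 - <<'E'
from h import *
st();rows(597.5,155,200,A0-300-0,20)
p,y,s=pose()
for z in(138,120,66): print(z,proj('side',[p[0]/1e3,p[1]/1e3,(p[2]-124+20)/1e3 if z==138 else z/1e3]).round(1),proj('side',[.5975,.155,z/1e3]).round(1))
S=cams.grab_frame('side')[140:300,200:340,::-1];T=cams.grab_frame('top')[130:240,170:310,::-1]
cv2.imwrite('pics/d.png',np.hstack([cv2.resize(S,(420,480),interpolation=2),cv2.resize(T,(380,480),interpolation=2)]))
E
```

```text
t 4.47 [594.5 153.1 226.5] yaw -49.1 w 30.2 grip 39.7 F [ 0.7 -1.   0. ] q [ 0.25  0.55 -0.76  1.66  0.41  1.1  -1.48]
1 rows, dyaw 0.3 [[3.6, 0.5, 26.5, -0.3, 20]]
138 [270.3 207.7] [268.2 202.6]
120 [270.3 208.5] [268.8 208.4]
66 [271.9 224.9] [270.3 224.8]
```

View pics/d.png

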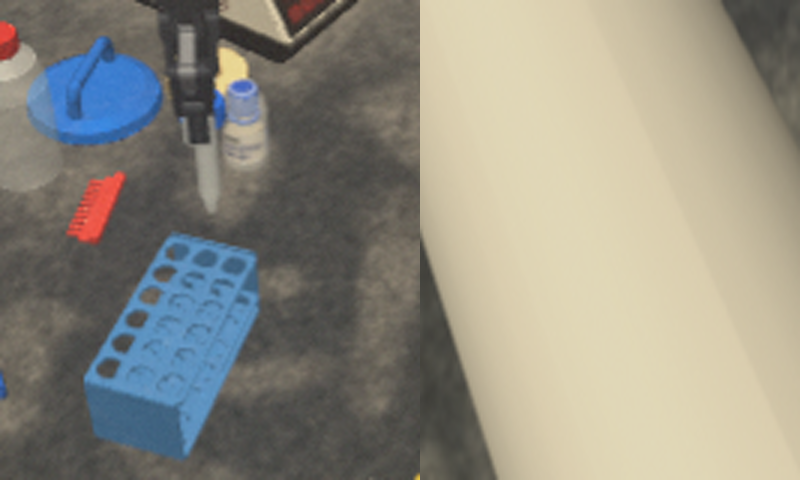

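Side crop: W0's tip at px (270,211), as predicted. The chosen end-middle rack opening is at crop (206,258) = px (268.7,226).

```bash
python3 - <<'E'
from h import *
h=plane('side',(268.7,226),.066)*1e3;print(h);t=(h[:2]+[597.5,155])/2;print(t)
rows(*t,107,A0-300,20,n=1)
E
```

```text
[597.90826182 160.21077429  66.        ]
[597.70413091 157.60538715]
1 rows, dyaw 0.3 [[4.1, -1.5, 121.3, -0.3, 20]]
```

move_arm(
  rows=[4, -1.5, 10, 0, 20, 0, 0, 20, 0, 20, 0, 0, 18, 0, 20, 0, 0, 15, 0, 20, 0, 0, 15, 0, 20, 0, 0, 15, 0, 20, 0, 0, 10, 0, 20, 0, 0, 10, 0, 20, 0, 0, 5, 0, 20, 0, 0, 0, 0, 20],
)

```text
t: 5.4
position: [0.5979, 0.1582, 0.1089]
tcp_rot: [-0.0, 0.937, 0.35, 0.0]
ft_force: [4.4, -1.0, -3.0]
width: 0.03
grip_force: 39.9
```

```bash
python3 - <<'E'
from h import *
st()
E
```

```text
t 5.4 [597.9 158.2 108.9] yaw -49.0 w 30.0 grip 39.9 F [ 4.4 -1.  -3. ] q [ 0.19  0.69 -0.68  1.73  0.53  0.91 -1.57]
```

move_arm(
  rows=[0, 0, 2, 0, 20, 0, 0, 0, 0, 50, 0, 0, 0, 0, 50, 0, 0, -10, 0, 50, 0, 0, -30, 0, 50, 0, 0, -35, 0, 50, 0, 0, -35, 0, 50, 0, 0, -35, 0, 50, 0, 0, -10, 0, 50],
)

```text
t: 6.15
position: [0.5991, 0.1603, 0.2699]
tcp_rot: [0.0, 0.936, 0.351, 0.004]
ft_force: [0.2, 0.1, 0.5]
width: 0.0502
grip_force: 0.0
```

```bash
python3 - <<'E'
from h import *
st();x,y=shield(3);print(x,y);c=rows(x,y,265,A0-180,46)
S=cams.grab_frame('side')[140:300,200:340,::-1]
cv2.imwrite('pics/e.png',cv2.resize(S,(420,480),interpolation=2))
E
```

```text
t 6.15 [599.1 160.3 269.9] yaw -48.9 w 50.2 grip 0.0 F [0.2 0.1 0.5] q [ 0.26  0.51 -0.78  1.61  0.38  1.17 -1.46]
522.1308782993453 -263.9874329045813
12 rows, dyaw -59.8 [[-28.1, 22.4, 0.4, 5.0, 46, -26.0, 24.8, 0.4, 5.0, 46, -23.7, 27.0, 0.4, 5.0, 46, -21.3, 28.9, 0.4, 5.0, 46, -18.7, 30.7, 0.4, 5.0, 46, -16.0, 32.2, 0.4, 5.0, 46, -13.1, 33.4, 0.4, 5.0, 46, -10.2, 34.5, 0.4, 5.0, 46, -7.1, 35.2, 0.4, 5.0, 46, -4.1, 35.7, 0.4, 5.0, 46, -0.9, 35.9, 0.4, 5.0, 46, 2.2, 35.9, 0.4, 5.0, 46]]
```

View pics/e.png

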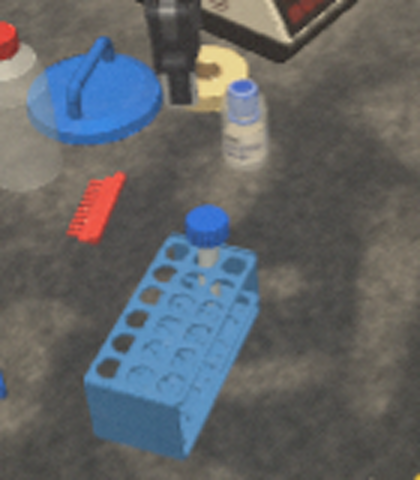

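W0 stands upright in the end-middle rack opening (crop (207,228)). Next is T0 at −109°.

move_arm(
  rows=[-28.1, 22.4, 0.4, 5, 46, -26, 24.8, 0.4, 5, 46, -23.7, 27, 0.4, 5, 46, -21.3, 28.9, 0.4, 5, 46, -18.7, 30.7, 0.4, 5, 46, -16, 32.2, 0.4, 5, 46, -13.1, 33.4, 0.4, 5, 46, -10.2, 34.5, 0.4, 5, 46, -7.1, 35.2, 0.4, 5, 46, -4.1, 35.7, 0.4, 5, 46],
)

```text
t: 7.03
position: [0.5312, -0.1961, 0.2587]
tcp_rot: [-0.0, 0.997, -0.08, -0.001]
ft_force: [0.1, 0.3, -0.8]
width: 0.0462
grip_force: 0.0
```

move_arm(
  rows=[-1, 33, 0.4, 5, 46, 0, 25, 0, 5, 46, 0, 8, 0, 0, 46, 0, 0, 15, 0, 46, 0, 0, 0, 0, 46],
)

```text
t: 7.45
position: [0.5159, -0.2585, 0.2412]
tcp_rot: [-0.001, 0.986, -0.165, -0.002]
ft_force: [0.2, 0.2, 0.1]
width: 0.0462
grip_force: 0.0
```

```bash
python3 - <<'E'
from h import *
st();x,y=shield(3);c=rows(x,y,139,A0-180,46,n=1)
E
```

```text
t 7.45 [ 515.9 -258.5  241.2] yaw -109.0 w 46.2 grip 0.0 F [0.2 0.2 0.1] q [ 0.79  0.39 -0.47  1.75  0.2   1.05 -1.65]
1 rows, dyaw 0.2 [[7.7, 3.1, 102.2, -0.2, 46]]
```

move_arm(
  rows=[7.5, 3, 15, 0, 46, 0, 0, 25, 0, 46, 0, 0, 25, 0, 46, 0, 0, 20, 0, 46, 0, 0, 12, 0, 46, 0, 0, 5, 0, 46, 0, 0, 0, 0, 12, 0, 0, 0, 0, 12, 0, 0, 0, 0, 12, 0, 0, 0, 0, 12],
)

```text
t: 8.28
position: [0.5248, -0.2648, 0.1429]
tcp_rot: [0.0, 0.986, -0.165, 0.001]
ft_force: [-0.1, -0.2, 0.0]
width: 0.018
grip_force: 39.0
```

```bash
python3 - <<'E'
from h import *
st()
E
```

```text
t 8.28 [ 524.8 -264.8  142.9] yaw -109.0 w 18.0 grip 39.0 F [-0.1 -0.2  0. ] q [ 0.75  0.53 -0.43  1.81  0.28  0.87 -1.71]
```

move_arm(
  rows=[0, 0, -8, 0, 12, 0, 0, -15, 0, 12, 0, 0, -20, 0, 12, 0, 0, -25, 0, 12, 0, 0, -25, 0, 12, 0, 0, -25, 0, 12, 0, 0, -17, 0, 12, 0, 0, 0, 0, 12],
)

```text
t: 8.95
position: [0.5264, -0.2654, 0.2824]
tcp_rot: [0.002, 0.986, -0.165, 0.004]
ft_force: [-0.0, -0.2, -0.6]
width: 0.0182
grip_force: 39.0
```

```bash
python3 - <<'E'
from h import *
st();x,y=shield(5);c=rows(x,y,282,A0-300,12,n=10)
cv2.imwrite('pics/f.png',cv2.resize(cams.grab_frame('side')[60:200,320:480,::-1],(640,560),interpolation=2))
E
```

```text
t 8.95 [ 526.4 -265.4  282.4] yaw -109.0 w 18.2 grip 39.0 F [-0.  -0.2 -0.6] q [ 0.8   0.37 -0.48  1.69  0.19  1.12 -1.64]
10 rows, dyaw 60.2 [[-6.4, -10.2, 0.0, -6.0, 12, -5.3, -10.8, 0.0, -6.0, 12, -4.1, -11.3, 0.0, -6.0, 12, -2.9, -11.6, 0.0, -6.0, 12, -1.7, -11.9, 0.0, -6.0, 12, -0.4, -12.0, 0.0, -6.0, 12, 0.8, -12.0, 0.0, -6.0, 12, 2.1, -11.8, 0.0, -6.0, 12, 3.3, -11.5, 0.0, -6.0, 12, 4.5, -11.1, 0.0, -6.0, 12]]
```

View pics/f.png

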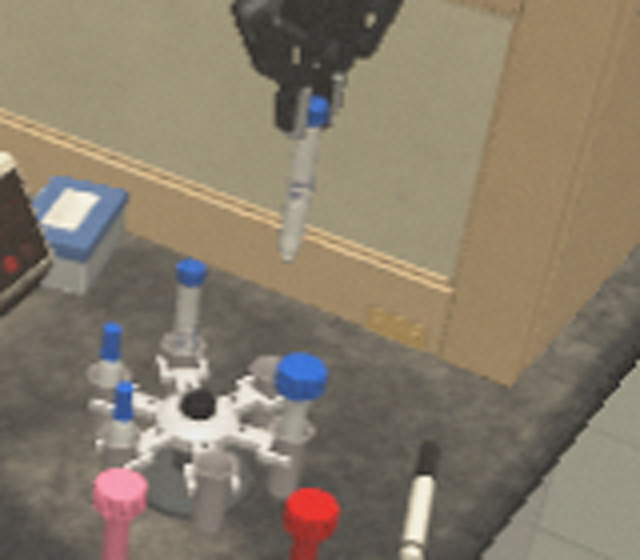

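```bash
python3 - <<'E'
from h import *
p,y,s=pose();p=p/1e3
c=p+[0,0,-.010];t=p+[0,0,-.143+.020]
print('cap',proj('side',c),'tip',proj('side',t))
for d in([.005,0,0],[0,.005,0]):print(proj('side',t+d)-proj('side',t))
im=cams.grab_frame('side');m=blue(im,(100,100,40),(128,255,255));k,l,ss,cc=cv2.connectedComponentsWithStats(m)
for i in range(1,k):
    if 385<cc[i][0]<415 and 75<cc[i][1]<110:print(cc[i],ss[i])
M=R.from_quat(s['tcp_rot'][[1,2,3,0]]).as_matrix();print(M[:,2])
T=cams.grab_frame('top')[130:270,360:520,::-1];cv2.imwrite('pics/g.png',cv2.resize(T,(640,560),interpolation=2))
E
```

```text
cap [397.48055332  86.96422798] tip [391.57336666 124.78968322]
[-1.5993807  -0.62527272]
[-0.91875302  0.79838051]
[399.48148148  87.96296296] [398  85   5   7  27]
[ 0.00525556 -0.00312996 -0.99998129]
```

View pics/g.png

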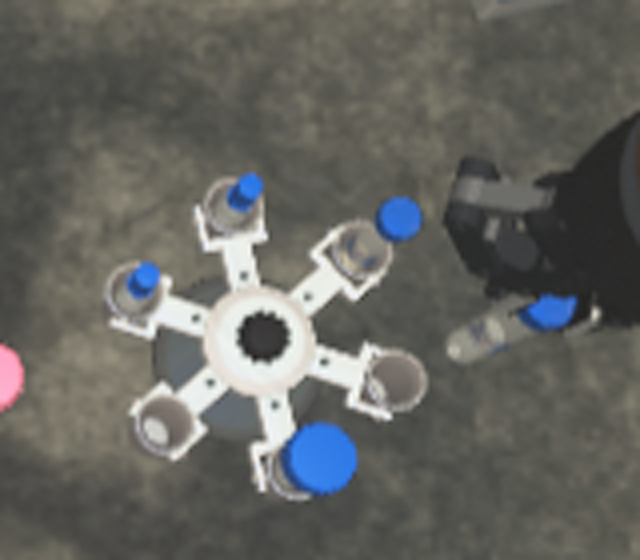

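The tall tube hangs clear and its tip matches the prediction. The empty mouths are visible in the top view: shield 5 at crop (165,423) and shield 3 at (395,380). Checking them against the fit.

```bash
python3 - <<'E'
from h import *
for i,c in((5,(165,423)),(3,(395,380))):print(i,plane('top',(360+c[0]/4,130+c[1]/4),.071)*1e3,shield(i))
print('hub',plane('top',(360+263/4,130+336/4),.075)*1e3)
print('tip',tri((392,124.3),(473.6,217.8)))
E
```

```text
5 [ 497.67749252 -148.90627987   71.        ] [ 499.17340827 -148.4670686 ]
3 [ 520.2206416  -264.09960828   71.        ] [ 522.1308783 -263.9874329]
hub [ 541.2766615  -198.32751429   75.        ]
tip (array([ 0.52151908, -0.26389726,  0.16043332]), np.float64(0.004088672131908514))
```

move_arm(
  rows=[-6.4, -10.2, 0, -6, 12, -5.3, -10.8, 0, -6, 12, -4.1, -11.3, 0, -6, 12, -2.9, -11.6, 0, -6, 12, -1.7, -11.9, 0, -6, 12, -0.4, -12, 0, -6, 12, 0.8, -12, 0, -6, 12, 2.1, -11.8, 0, -6, 12, 3.3, -11.5, 0, -6, 12, 4.5, -11.1, 0, -6, 12],
)

```text
t: 9.93
position: [0.4957, -0.1468, 0.2752]
tcp_rot: [-0.001, 0.936, 0.353, -0.001]
ft_force: [0.2, 0.9, -0.6]
width: 0.018
grip_force: 39.0
```

move_arm(
  rows=[0, 0, 15, 0, 12, 0, 0, 15, 0, 12, 0, 0, 10, 0, 12, 0, 0, 0, 0, 12, 0, 0, 0, 0, 12],
)

```text
t: 10.35
position: [0.4961, -0.1474, 0.2355]
tcp_rot: [-0.001, 0.937, 0.35, -0.001]
ft_force: [0.5, 0.4, 0.6]
width: 0.0182
grip_force: 39.0
```

```bash
python3 - <<'E'
from h import *
st();x,y=shield(5);c=rows(x,y,143,A0-300,12,n=1)
p=pose()[0]/1e3;print('pred tip',proj('side',p-[0,0,.123]),proj('top',p-[0,0,.123]),'mouth',proj('side',[x/1e3,y/1e3,.071]))
S=cams.grab_frame('side')[80:200,320:440,::-1];T=cams.grab_frame('top')[180:280,350:450,::-1]
cv2.imwrite('pics/hh.png',np.hstack([cv2.resize(S,(400,400),interpolation=2),cv2.resize(T,(400,400),interpolation=2)]))
E
```

```text
t 10.35 [ 496.1 -147.4  235.5] yaw -49.0 w 18.2 grip 39.0 F [0.5 0.4 0.6] q [ 0.83  0.33 -0.71  1.89  0.26  1.01 -0.85]
1 rows, dyaw 0.2 [[1.7, 2.8, 92.5, -0.2, 12]]
pred tip [376.55828637 162.83092415] [404.05572637 233.8076653 ] mouth [374.09918625 174.42059603]
```

View pics/hh.png

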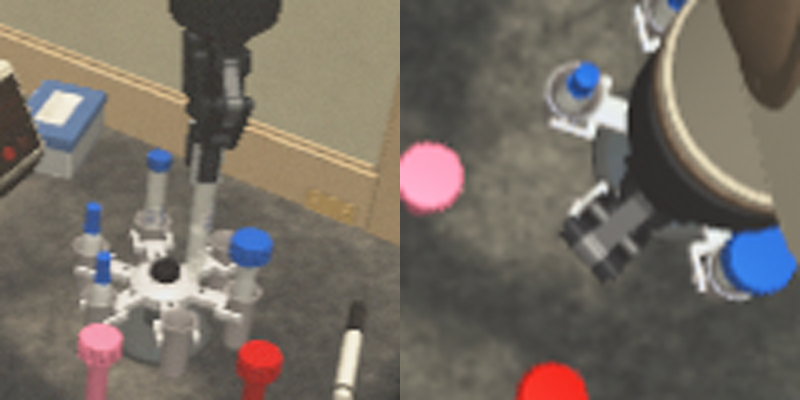

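Tip at side crop about (192,270), above the empty mouth at (180,318); both match the predictions. Lowering.

move_arm(
  rows=[1.5, 2.8, 5, 0, 12, 0, 0, 8, 0, 12, 0, 0, 8, 0, 12, 0, 0, 8, 0, 12, 0, 0, 8, 0, 12, 0, 0, 8, 0, 12, 0, 0, 8, 0, 12, 0, 0, 0, 0, 12],
)

```text
t: 11.12
position: [0.4986, -0.1485, 0.1815]
tcp_rot: [-0.001, 0.937, 0.35, -0.001]
ft_force: [-0.3, -0.2, 0.1]
width: 0.0182
grip_force: 39.1
```

```bash
python3 - <<'E'
from h import *
st()
E
```

```text
t 11.12 [ 498.6 -148.5  181.5] yaw -49.0 w 18.2 grip 39.1 F [-0.3 -0.2  0.1] q [ 0.79  0.41 -0.68  1.93  0.32  0.91 -0.9 ]
```

Tip is now at about z 59, inside the mouth, with no side force. Going on down.

move_arm(
  rows=[0, 0, 8, 0, 12, 0, 0, 8, 0, 12, 0, 0, 8, 0, 12, 0, 0, 6, 0, 12, 0, 0, 4, 0, 12, 0, 0, 2, 0, 12, 0, 0, 0, 0, 12],
)

```text
t: 11.7
position: [0.4995, -0.1483, 0.1469]
tcp_rot: [-0.0, 0.937, 0.35, -0.0]
ft_force: [-0.1, 1.3, -0.7]
width: 0.0183
grip_force: 39.1
```

```bash
python3 - <<'E'
from h import *
st()
E
```

```text
t 11.7 [ 499.5 -148.3  146.9] yaw -49.0 w 18.3 grip 39.1 F [-0.1  1.3 -0.7] q [ 0.77  0.46 -0.65  1.96  0.37  0.84 -0.94]
```

move_arm(
  rows=[0, 0, 3.5, 0, 12, 0, 0, 0, 0, 12, 0, 0, 0, 0, 40, 0, 0, 0, 0, 40, 0, 0, -10, 0, 40, 0, 0, -25, 0, 40, 0, 0, -35, 0, 40, 0, 0, -30, 0, 40, 0, 0, 0, 0, 40],
)

```text
t: 12.45
position: [0.5038, -0.1494, 0.2509]
tcp_rot: [0.004, 0.937, 0.35, 0.004]
ft_force: [0.3, 0.6, -0.1]
width: 0.0401
grip_force: 0.0
```

```bash
python3 - <<'E'
from h import *
st();x,y=shield(1);c=rows(x,y,240,A0-60,36,n=10)
im=cams.grab_frame('side');m=blue(im,(100,100,40),(128,255,255));k,l,ss,cc=cv2.connectedComponentsWithStats(m)
x,y=shield(5);print('T cap pred',proj('side',[x/1e3,y/1e3,.133]))
for i in range(1,k):
    if 340<cc[i][0]<410 and 110<cc[i][1]<180 and ss[i][4]>8:print(cc[i],ss[i][2:])
E
```

```text
t 12.45 [ 503.8 -149.4  250.9] yaw -49.0 w 40.1 grip 0.0 F [ 0.3  0.6 -0.1] q [ 0.84  0.32 -0.72  1.87  0.25  1.03 -0.84]
10 rows, dyaw 60.2 [[5.6, 9.8, 1.1, -6.0, 36, 4.6, 10.3, 1.1, -6.0, 36, 3.5, 10.8, 1.1, -6.0, 36, 2.3, 11.1, 1.1, -6.0, 36, 1.2, 11.3, 1.1, -6.0, 36, -0.0, 11.3, 1.1, -6.0, 36, -1.2, 11.2, 1.1, -6.0, 36, -2.4, 11.1, 1.1, -6.0, 36, -3.5, 10.7, 1.1, -6.0, 36, -4.7, 10.3, 1.1, -6.0, 36]]
T cap pred [376.58255807 155.9062814 ]
[367.22857143 127.37142857] [ 7  6 35]
[347.36842105 145.13157895] [ 5  9 38]
[394.87301587 153.63492063] [ 13  12 126]
[377. 156.] [ 7  7 45]
[350.51351351 159.86486486] [ 4 10 37]
```

The tall tube is fully down at 131° (cap at (377,156), predicted (376.6,155.9)). Now slim S0.

move_arm(
  rows=[5.6, 9.8, 1, -6, 36, 4.6, 10.3, 1, -6, 36, 3.5, 10.8, 1, -6, 36, 2.3, 11.1, 1, -6, 36, 1.2, 11.3, 1, -6, 36, 0, 11.3, 1, -6, 36, -1.2, 11.2, 1, -6, 36, -2.4, 11.1, 1, -6, 36, -3.5, 10.7, 1, -6, 36, -4.7, 10.3, 1, -6, 36],
)

```text
t: 13.33
position: [0.6065, -0.1864, 0.2332]
tcp_rot: [-0.001, 0.634, 0.773, -0.0]
ft_force: [-0.7, -0.0, 0.7]
width: 0.036
grip_force: 0.0
```

move_arm(
  rows=[0, 0, 20, 0, 36, 0, 0, 20, 0, 36, 0, 0, 0, 0, 36, 0, 0, 0, 0, 36],
)

```text
t: 13.67
position: [0.6053, -0.1859, 0.1925]
tcp_rot: [-0.002, 0.636, 0.772, -0.001]
ft_force: [-0.2, -0.1, 0.2]
width: 0.0358
grip_force: 0.0
```

```bash
python3 - <<'E'
from h import *
st();x,y=shield(1);c=rows(x,y,111,A0-60,36,n=1)
E
```

```text
t 13.67 [ 605.3 -185.9  192.5] yaw 11.0 w 35.8 grip 0.0 F [-0.2 -0.1  0.2] q [ 0.84  0.65 -0.84  1.64  0.53  1.1   0.04]
1 rows, dyaw 0.2 [[-1.5, 5.2, 81.5, -0.2, 36]]
```

move_arm(
  rows=[-1.5, 5, 15, 0, 36, 0, 0, 20, 0, 36, 0, 0, 20, 0, 36, 0, 0, 15, 0, 36, 0, 0, 10, 0, 36, 0, 0, 4, 0, 36, 0, 0, 0, 0, 4, 0, 0, 0, 0, 4, 0, 0, 0, 0, 4, 0, 0, 0, 0, 4],
)

```text
t: 14.5
position: [0.6119, -0.1865, 0.1108]
tcp_rot: [0.0, 0.636, 0.772, -0.0]
ft_force: [-1.7, 0.6, -0.5]
width: 0.0106
grip_force: 39.0
```

```bash
python3 - <<'E'
from h import *
st()
E
```

```text
t 14.5 [ 611.9 -186.5  110.8] yaw 11.0 w 10.6 grip 39.0 F [-1.7  0.6 -0.5] q [ 0.79  0.75 -0.77  1.68  0.62  0.97 -0.02]
```

move_arm(
  rows=[0, 0, -8, 0, 4, 0, 0, -15, 0, 4, 0, 0, -22, 0, 4, 0, 0, -25, 0, 4, 0, 0, -25, 0, 4, 0, 0, -25, 0, 4, 0, 0, -20, 0, 4, 0, 0, -5, 0, 4, 0, 0, 0, 0, 4],
)

```text
t: 15.25
position: [0.6136, -0.1862, 0.2588]
tcp_rot: [0.003, 0.636, 0.772, 0.001]
ft_force: [-0.1, 0.3, -0.4]
width: 0.0112
grip_force: 39.0
```

```bash
python3 - <<'E'
from h import *
st();x,y=shield(3);c=rows(x,y,256,A0-180,4,n=10)
E
```

```text
t 15.25 [ 613.6 -186.2  258.8] yaw 11.0 w 11.2 grip 39.0 F [-0.1  0.3 -0.4] q [ 0.86  0.6  -0.88  1.57  0.48  1.2   0.08]
10 rows, dyaw 60.2 [[-5.9, -10.5, 0.3, -6.0, 4, -4.8, -11.0, 0.3, -6.0, 4, -3.6, -11.5, 0.3, -6.0, 4, -2.3, -11.8, 0.3, -6.0, 4, -1.1, -12.0, 0.3, -6.0, 4, 0.2, -12.0, 0.3, -6.0, 4, 1.4, -11.9, 0.3, -6.0, 4, 2.7, -11.7, 0.3, -6.0, 4, 3.9, -11.4, 0.3, -6.0, 4, 5.0, -10.9, 0.3, -6.0, 4]]
```

move_arm(
  rows=[-5.9, -10.5, 0, -6, 4, -4.8, -11, 0, -6, 4, -3.6, -11.5, 0, -6, 4, -2.3, -11.8, 0, -6, 4, -1.1, -12, 0, -6, 4, 0.2, -12, 0, -6, 4, 1.4, -11.9, 0, -6, 4, 2.7, -11.7, 0, -6, 4, 3.9, -11.4, 0, -6, 4, 5, -10.9, 0, -6, 4],
)

```text
t: 16.08
position: [0.519, -0.2642, 0.2541]
tcp_rot: [-0.001, 0.162, 0.987, 0.0]
ft_force: [0.3, -0.6, -0.5]
width: 0.0109
grip_force: 39.0
```

move_arm(
  rows=[0, 0, 15, 0, 4, 0, 0, 15, 0, 4, 0, 0, 10, 0, 4, 0, 0, 0, 0, 4, 0, 0, 0, 0, 4],
)

```text
t: 16.5
position: [0.5199, -0.2628, 0.2138]
tcp_rot: [-0.001, 0.165, 0.986, 0.001]
ft_force: [0.6, 0.4, -0.2]
width: 0.011
grip_force: 39.0
```

```bash
python3 - <<'E'
from h import *
st();x,y=shield(3);c=rows(x,y,112,A0-180,4,n=1)
p=pose()[0]/1e3;print('pred tip',proj('side',p-[0,0,.091]),proj('top',p-[0,0,.091]),'mouth',proj('side',[x/1e3,y/1e3,.071]))
S=cams.grab_frame('side')[80:200,320:440,::-1];T=cams.grab_frame('top')[170:270,410:510,::-1]
cv2.imwrite('pics/i.png',np.hstack([cv2.resize(S,(400,400),interpolation=2),cv2.resize(T,(400,400),interpolation=2)]))
E
```

```text
t 16.5 [ 519.9 -262.8  213.8] yaw 71.0 w 11.0 grip 39.0 F [ 0.6  0.4 -0.2] q [ 1.21  0.66 -1.11  1.75  0.64  1.15  1.14]
1 rows, dyaw 0.2 [[-2.5, -0.4, 101.8, -0.2, 4]]
pred tip [391.24293369 136.32732779] [466.07322696 221.00412378] mouth [388.39280441 150.88591792]
```

View pics/i.png

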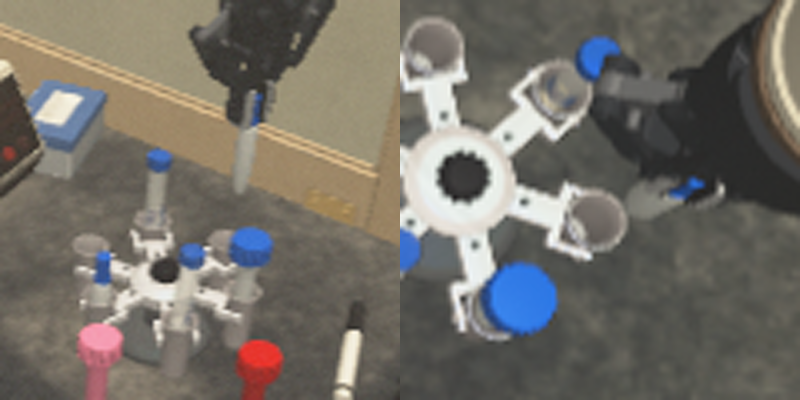

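Side crop: slim tip at (240,190), above the empty 11°-opposite shield, and close to its prediction. The tip has plenty of margin to the flared mouth. Lowering with force checks.

move_arm(
  rows=[-2.5, -0.4, 12, 0, 4, 0, 0, 12, 0, 4, 0, 0, 10, 0, 4, 0, 0, 10, 0, 4, 0, 0, 10, 0, 4, 0, 0, 6, 0, 4, 0, 0, 0, 0, 4],
)

```text
t: 17.18
position: [0.5213, -0.2648, 0.1531]
tcp_rot: [-0.001, 0.165, 0.986, 0.0]
ft_force: [-1.1, 0.2, 0.6]
width: 0.011
grip_force: 39.0
```

```bash
python3 - <<'E'
from h import *
st()
E
```

```text
t 17.18 [ 521.3 -264.8  153.1] yaw 71.0 w 11.0 grip 39.0 F [-1.1  0.2  0.6] q [ 1.17  0.73 -1.05  1.79  0.72  1.06  1.09]
```

move_arm(
  rows=[0, 0, 8, 0, 4, 0, 0, 8, 0, 4, 0, 0, 8, 0, 4, 0, 0, 7, 0, 4, 0, 0, 5, 0, 4, 0, 0, 3, 0, 4, 0, 0, 0, 0, 4],
)

```text
t: 17.77
position: [0.5224, -0.264, 0.1152]
tcp_rot: [-0.0, 0.165, 0.986, 0.001]
ft_force: [1.3, 4.6, -2.9]
width: 0.0111
grip_force: 38.9
```

```bash
python3 - <<'E'
from h import *
st()
E
```

```text
t 17.77 [ 522.4 -264.   115.2] yaw 71.1 w 11.1 grip 38.9 F [ 1.3  4.6 -2.9] q [ 1.14  0.77 -1.    1.81  0.77  1.01  1.06]
```

move_arm(
  rows=[0, 0, 4, 0, 4, 0, 0, 0, 0, 4, 0, 0, 0, 0, 32, 0, 0, 0, 0, 32, 0, 0, -10, 0, 32, 0, 0, -25, 0, 32, 0, 0, -35, 0, 32, 0, 0, -35, 0, 32, 0, 0, -25, 0, 32, 0, 0, 0, 0, 32],
)

```text
t: 18.6
position: [0.5253, -0.2663, 0.2487]
tcp_rot: [0.004, 0.165, 0.986, -0.002]
ft_force: [1.1, 0.4, 0.5]
width: 0.0319
grip_force: 0.0
```

```bash
python3 - <<'E'
from h import *
st();c=rows(598.5,159,260,A0-60-0,50,n=14)
im=cams.grab_frame('side');m=blue(im,(100,100,40),(128,255,255));k,l,ss,cc=cv2.connectedComponentsWithStats(m)
x,y=shield(3);print('S cap pred',proj('side',[x/1e3,y/1e3,.0995]))
for i in range(1,k):
    if 240<cc[i][0]<410 and 110<cc[i][1]<220 and 8<ss[i][4]<400:print(cc[i],ss[i][2:])
E
```

```text
t 18.6 [ 525.3 -266.3  248.7] yaw 71.0 w 31.9 grip 0.0 F [1.1 0.4 0.5] q [ 1.23  0.63 -1.14  1.71  0.61  1.2   1.17]
14 rows, dyaw -59.7 [[5.0, 30.4, -0.8, 4.3, 50, 7.2, 30.0, -0.8, 4.3, 50, 9.4, 29.3, -0.8, 4.3, 50, 11.6, 28.6, -0.8, 4.3, 50, 13.7, 27.6, -0.8, 4.3, 50, 15.7, 26.5, -0.8, 4.3, 50, 17.6, 25.3, -0.8, 4.3, 50, 19.5, 23.9, -0.8, 4.3, 50, 21.2, 22.4, -0.8, 4.3, 50, 22.8, 20.8, -0.8, 4.3, 50, 24.3, 19.0, -0.8, 4.3, 50, 25.6, 17.2, -0.8, 4.3, 50, 26.8, 15.2, -0.8, 4.3, 50, 27.9, 13.2, -0.8, 4.3, 50]]
S cap pred [389.6754105  142.72300721]
[367.22857143 127.37142857] [ 7  6 35]
[389.34210526 143.31578947] [ 6 10 38]
[394.92682927 153.6504065 ] [ 13  12 123]
[377. 156.] [ 7  7 45]
[350.51351351 159.86486486] [ 4 10 37]
[280.25 168.45] [ 7  4 20]
```

Slim is down at −109° (cap (389.3,143.3), predicted (389.7,142.7)). Back to the rack for W0.

move_arm(
  rows=[5, 30.4, -1, 4.3, 50, 7.2, 30, -1, 4.3, 50, 9.4, 29.3, -1, 4.3, 50, 11.6, 28.6, -1, 4.3, 50, 13.7, 27.6, -1, 4.3, 50, 15.7, 26.5, -1, 4.3, 50, 17.6, 25.3, -1, 4.3, 50, 19.5, 23.9, -1, 4.3, 50, 21.2, 22.4, -1, 4.3, 50, 22.8, 20.8, -1, 4.3, 50],
)

```text
t: 19.48
position: [0.5747, 0.0389, 0.2514]
tcp_rot: [-0.0, 0.517, 0.856, -0.001]
ft_force: [-0.2, -0.1, -0.8]
width: 0.05
grip_force: 0.0
```

move_arm(
  rows=[24.3, 19, 0, 4.3, 50, 25.6, 17.2, 0, 4.3, 50, 22, 13, 0, 4.3, 50, 16, 8, 0, 4.3, 50, 10, 5, 0, 0, 50, 0, 0, 15, 0, 50, 0, 0, 15, 0, 50, 0, 0, 0, 0, 50, 0, 0, 0, 0, 50],
)

```text
t: 20.23
position: [0.597, 0.1511, 0.2209]
tcp_rot: [-0.001, 0.637, 0.771, -0.001]
ft_force: [-0.0, -0.2, -0.7]
width: 0.0496
grip_force: 0.0
```

```bash
python3 - <<'E'
from h import *
st();c=rows(598.5,158.5,106,A0-60,50,n=1)
im=cams.grab_frame('side');k=cv2.findContours(blue(im,(107,160,40),(128,255,255)),0,2)[0]
for c in k:
    x,y,w,h=cv2.boundingRect(c)
    if 250<x<290 and 195<y<240:print(x,y,w,h,cv2.contourArea(c))
print(proj('side',[.5985,.1585,.098]))
E
```

```text
t 20.23 [597.  151.1 220.9] yaw 10.8 w 49.6 grip 0.0 F [-0.  -0.2 -0.7] q [ 0.33  0.6  -0.87  1.66  0.5   1.12 -0.49]
1 rows, dyaw 0.4 [[7.0, 2.9, 114.9, -0.4, 50]]
262 209 14 13 135.5
[268.05461992 215.88933748]
```

move_arm(
  rows=[6.5, 2, 20, 0, 50, 0, 0, 25, 0, 50, 0, 0, 25, 0, 50, 0, 0, 20, 0, 50, 0, 0, 15, 0, 50, 0, 0, 8, 0, 50, 0, 0, 0, 0, 20, 0, 0, 0, 0, 20, 0, 0, 0, 0, 20, 0, 0, 0, 0, 20],
)

```text
t: 21.12
position: [0.5993, 0.1598, 0.1105]
tcp_rot: [0.001, 0.637, 0.77, 0.001]
ft_force: [0.3, -0.0, 0.9]
width: 0.0304
grip_force: 39.8
```

```bash
python3 - <<'E'
from h import *
st()
E
```

```text
t 21.12 [599.3 159.8 110.5] yaw 10.8 w 30.4 grip 39.8 F [ 0.3 -0.   0.9] q [ 0.25  0.73 -0.78  1.73  0.61  0.95 -0.59]
```

move_arm(
  rows=[0, 0, -8, 0, 20, 0, 0, -15, 0, 20, 0, 0, -22, 0, 20, 0, 0, -25, 0, 20, 0, 0, -25, 0, 20, 0, 0, -25, 0, 20, 0, 0, -25, 0, 20, 0, 0, -15, 0, 20, 0, 0, 0, 0, 20],
)

```text
t: 21.87
position: [0.6002, 0.161, 0.2752]
tcp_rot: [0.003, 0.637, 0.771, 0.003]
ft_force: [1.0, -0.2, -0.7]
width: 0.0301
grip_force: 40.0
```

```bash
python3 - <<'E'
from h import *
st();x,y=shield(1);c=rows(x,y,270,A0-60,20,n=10)
E
```

```text
t 21.87 [600.2 161.  275.2] yaw 10.8 w 30.1 grip 40.0 F [ 1.  -0.2 -0.7] q [ 0.33  0.55 -0.9   1.6   0.45  1.21 -0.47]
10 rows, dyaw 0.4 [[-34.3, -5.5, 0.5, -0.0, 20, -34.3, -5.5, 0.5, -0.0, 20, -34.3, -5.5, 0.5, -0.0, 20, -34.3, -5.6, 0.5, -0.0, 20, -34.3, -5.6, 0.5, -0.0, 20, -34.3, -5.6, 0.5, -0.0, 20, -34.3, -5.6, 0.5, -0.0, 20, -34.3, -5.7, 0.5, -0.0, 20, -34.3, -5.7, 0.5, -0.0, 20, -34.3, -5.7, 0.5, -0.0, 20]]
```

move_arm(
  rows=[-18, -3, 0, 0, 20, -34, -5.5, 0, 0, 20, -38, -6, 0, 0, 20, -38, -6, 0, 0, 20, -38, -6, 0, 0, 20, -38, -6, 0, 0, 20, -38, -6, 0, 0, 20, -38, -6, 0, 0, 20, -34, -6, 0, 0, 20, -20, -4, 0, 0, 20],
)

```text
t: 22.7
position: [0.6064, -0.1848, 0.2689]
tcp_rot: [0.0, 0.64, 0.769, -0.001]
ft_force: [0.7, 0.6, -0.8]
width: 0.0304
grip_force: 40.0
```

move_arm(
  rows=[-9, -1.5, 8, 0, 20, 0, 0, 14, 0, 20, 0, 0, 10, 0, 20, 0, 0, 0, 0, 20, 0, 0, 0, 0, 20],
)

```text
t: 23.12
position: [0.607, -0.1847, 0.2358]
tcp_rot: [-0.001, 0.636, 0.772, 0.0]
ft_force: [0.1, 0.6, 0.3]
width: 0.0302
grip_force: 40.0
```

```bash
python3 - <<'E'
from h import *
st();x,y=shield(1);c=rows(x,y,131,A0-60,20,n=1)
p=pose()[0]/1e3;print('pred tip',proj('side',p-[0,0,.1085])-[320,80],proj('top',p-[0,0,.1085]),'mouth',proj('side',[x/1e3,y/1e3,.071])-[320,80])
S=cams.grab_frame('side')[80:200,320:440,::-1];T=cams.grab_frame('top')[130:230,370:470,::-1]
cv2.imwrite('pics/j.png',np.hstack([cv2.resize(S,(400,400),interpolation=2),cv2.resize(T,(400,400),interpolation=2)]))
E
```

```text
t 23.12 [ 607.  -184.7  235.8] yaw 11.0 w 30.2 grip 40.0 F [0.1 0.6 0.3] q [ 0.84  0.6  -0.84  1.6   0.48  1.16  0.08]
1 rows, dyaw 0.2 [[-2.3, 3.3, 104.8, -0.2, 20]]
pred tip [29.58210244 56.53980646] [423.26624056 175.3398911 ] mouth [27.56941986 72.23511867]
```

move_arm(
  rows=[-2.3, 3.3, 10, 0, 20, 0, 0, 12, 0, 20, 0, 0, 12, 0, 20, 0, 0, 10, 0, 20, 0, 0, 8, 0, 20, 0, 0, 8, 0, 20, 0, 0, 6, 0, 20, 0, 0, 0, 0, 20],
)

```text
t: 23.88
position: [0.6103, -0.1896, 0.1692]
tcp_rot: [-0.001, 0.637, 0.77, -0.0]
ft_force: [-0.8, -0.4, -0.4]
width: 0.0299
grip_force: 40.0
```

```bash
python3 - <<'E'
from h import *
st()
E
```

```text
t 23.88 [ 610.3 -189.6  169.2] yaw 10.8 w 29.9 grip 40.0 F [-0.8 -0.4 -0.4] q [ 0.81  0.68 -0.8   1.64  0.54  1.06  0.04]
```

move_arm(
  rows=[1.5, 0, 3, 0, 20, 1.5, 0, 7, 0, 20, 0, 0, 8, 0, 20, 0, 0, 8, 0, 20, 0, 0, 6, 0, 20, 0, 0, 4, 0, 20, 0, 0, 2, 0, 20, 0, 0, 0, 0, 20],
)

```text
t: 24.55
position: [0.6101, -0.1857, 0.1321]
tcp_rot: [-0.001, 0.637, 0.771, 0.0]
ft_force: [-1.0, 3.1, -2.5]
width: 0.0302
grip_force: 40.0
```

```bash
python3 - <<'E'
from h import *
st()
E
```

```text
t 24.55 [ 610.1 -185.7  132.1] yaw 10.8 w 30.2 grip 40.0 F [-1.   3.1 -2.5] q [ 0.79  0.72 -0.77  1.67  0.57  1.    0.01]
```

move_arm(
  rows=[0, 0, 3.5, 0, 20, 0, 0, 0, 0, 20, 0, 0, 0, 0, 50, 0, 0, 0, 0, 50, 0, 0, -10, 0, 50, 0, 0, -25, 0, 50, 0, 0, -35, 0, 50, 0, 0, -35, 0, 50, 0, 0, -35, 0, 50, 0, 0, 0, 0, 50],
)

```text
t: 25.38
position: [0.6151, -0.1874, 0.2789]
tcp_rot: [0.007, 0.638, 0.77, 0.002]
ft_force: [1.0, 0.3, 1.0]
width: 0.0499
grip_force: 0.0
```

move_arm(
  rows=[30, -15, 0, 0, 50, 35, -15, 0, 0, 50, 35, -15, 0, 0, 50, 35, -15, 0, 0, 50, 35, -15, 0, 0, 50, 20, -8, 0, 0, 50, 0, 0, 0, 0, 50, 0, 0, 0, 0, 50, 0, 0, 0, 0, 50],
)

```text
t: 26.13
position: [0.4945, -0.0169, 0.2703]
tcp_rot: [0.001, 0.638, 0.77, 0.0]
ft_force: [0.9, -0.7, -0.3]
width: 0.0501
grip_force: 0.0
```

```bash
python3 - <<'E'
from h import *
st()
F={n:cams.grab_frame(n) for n in('side','top')}
for n in F:
    k,l,ss,cc=cv2.connectedComponentsWithStats(blue(F[n],(100,100,40),(128,255,255)))
    for i,z in((0,.0995),(3,.0995),(2,.133),(5,.133),(4,.118),(1,.118)):
        x,y=shield(i);q=proj(n,[x/1e3,y/1e3,z]);j=1+np.argmin(np.linalg.norm(cc[1:]-q,axis=1));print(n,i,q.round(1),cc[j].round(1),ss[j][2:])
cv2.imwrite('pics/k.png',np.hstack([cv2.resize(F['side'][100:200,320:420,::-1],(400,400),interpolation=2),cv2.resize(F['top'][160:260,380:480,::-1],(400,400),interpolation=2)]))
E
```

```text
t 26.13 [494.5 -16.9 270.3] yaw 10.7 w 50.1 grip 0.0 F [ 0.9 -0.7 -0.3] q [ 0.83  0.31 -1.    1.91  0.3   1.08 -0.1 ]
side 0 [351.3 158.9] [350.5 160. ] [ 4  9 36]
side 3 [389.7 142.7] [389.3 143.3] [ 6 10 37]
side 2 [368.2 126.6] [348.5 139. ] [ 12  11 112]
side 5 [376.6 155.9] [377.  156.1] [ 7  8 46]
side 4 [395.6 151.9] [394.9 153.7] [ 13  12 123]
side 1 [348.6 138.6] [348.5 139. ] [ 12  11 112]
top 0 [395.7 199.2] [434.6 172.4] [2 6 7]
top 3 [462.9 221.8] [463.5 222.4] [10  9 65]
top 2 [459.2 184.1] [459.3 184.2] [ 12  11 102]
top 5 [406.4 230.7] [463.5 222.4] [10  9 65]
top 4 [439.8 243.7] [463.5 222.4] [10  9 65]
top 1 [423.  174.7] [434.6 172.4] [2 6 7]
```

View pics/k.png

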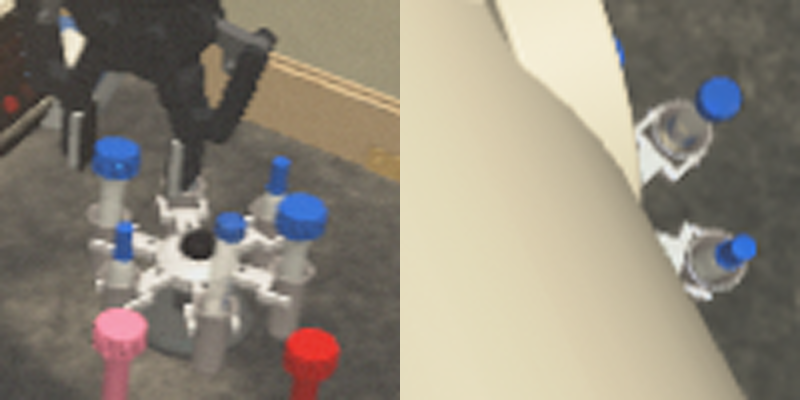

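The final views show wide opposite wide, slim opposite slim and tall opposite tall. The last-placed wide cap is at (348.5,139.0), predicted (348.6,138.6), so it is fully down. The gripper is clear and touches nothing.

```bash
python3 -c "
from workcell import manip
print(manip.sign_off())"
```

```text
the job is handed in; nothing more can be done
None
```

I rearranged the rotor so each tube stands opposite its twin, all six released and fully down by the final camera check, and handed the job in at about 26 s; no verdict came back.

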